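Uncover the parts-cleaning pot and hold its cam lift at the top

TASK

Lift the red lid off the parts-cleaning pot by its black knob and set it down gently, right way up, on the round green mat, and let go of it. Only then swing the red-handled cam lever up until it stands straight up, where the tray of parts is lifted highest (any farther and the tray sinks again), and finish while still holding the lever there, because its spring pulls it back as soon as you let go. Leave everything else on the bench where it is.

Things in the scene. Friction and masses are not known exactly. Their poses are not given: they have to be found in the camera images.
- station: Blue frame fixed to the bench, 170 (x) x 190 (y) x 150 mm high, with a steel pot (130 mm outside diameter, 60 mm high, wall 4 mm) centred on top, its rim 210 mm above the bench. Origin: centre of the underside. Its -x side faces roughly towards the robot, turned up to 0.3 rad either way about the vertical. The lever is on its -y side.
- pot_rim (a point): Centre of the pot's mouth, at rim height (210 mm above the bench).
- cam_axis (a point): Point on the lever's turning axis, 65 mm above the bench, in the plane in which the middle of the red grip travels (148 mm from the pot's centre line towards the station's -y). The axis is level and runs along the station's y axis.
- lever_grip (a point): Middle of the lever's red grip: a level bar 18 mm thick, 90 mm long, parallel to the station's y axis; pinch it from above. It reaches 47 mm from here to its free end; the black blade is 43 mm away on the pot's side. It runs on a circle of 130 mm radius about cam_axis: starts 74 mm above the bench on the station's -x side, 195 mm above the bench when straight up.
- cam_lever (a joint): Lever angle, rad. 0 = rest: lever points to the station's -x, 0.07 rad above level. Grows as it swings up and over towards the station's +x; 1.50 = straight up = highest lift; hard stop at 2.2, past the highest point. A return spring (1.1 N at the grip at rest, 2.5 N at the top, plus the tray's weight and friction) drives it back to 0.
- lift_tray (a joint): Height by which the tray of parts inside the pot is lifted, m. 0 at rest, 0.0393 at the highest point, less than 1 mm lower within 0.18 rad of it, and 0.028 at the lever's hard stop.
- lid: Loose red steel lid, 140 mm across and 6 mm thick, about 0.25 kg, lying on the pot's rim. Origin: centre of the underside of the red plate; z up. Beneath it a plug 110 mm across reaches 6 mm down into the pot (so on a flat surface the origin stands 6 mm above it). 
- lid_knob (a point): Centre of the lid's black knob: 28 mm across, 24 mm high, on a 14 mm stem; 34 mm above the lid's origin; the knob's lower edge is 16 mm above the red plate.
- mat: Round green mat fixed on the bench, 210 mm across, 5 mm thick. Origin: centre of its underside, on the bench.
- spray_can: Bystander: spray can, 62 mm across, 170 mm high, yellow band, pale metal top. Origin: centre of its underside.
- screw_jar: Bystander: glass jar, 70 mm across, 90 mm high, grey cap. Origin: centre of its underside.
- paint_tin: Bystander: pale tin with a blue band, 80 mm across, 100 mm high. Origin: centre of its underside.
- tape_roll: Bystander: yellow tape roll lying flat, 90 mm across, 25 mm high. Origin: centre of its underside.
- wrench: Bystander: steel wrench lying flat along its x axis.
- hammer: Bystander: hammer lying flat along its x axis, wooden handle to -x.
- screwdriver: Bystander: screwdriver lying flat along its x axis, yellow handle to -x.
Not all that is in view belongs to the job. There is more than one size of the lid; the one meant has the size given above. Several things have the shape of the mat; the one meant has the colours described above.

How it is judged (in metres and radians):
On the way, in this order (a step that is already met when the one before it is completed fails the run):
1. the lid is lifted clear of the pot (z of lid in the frame of pot_rim above 0.02 m and contact force between the fingers and lid above 0.2 N), for 0.1 s.
2. the lid lies flat and released on the green mat (horizontal distance between lid and mat below 0.045 m and z of lid in the frame of mat between 0.006 and 0.016 m and angle between lid's own z axis and vertical below 0.1 rad and linear speed of lid below 0.03 m/s and contact force between each of the fingers, the arm and lid below 0.05 N), for 0.2 s.
3. the cam lever is held at its highest lift (value of joint cam_lever between 1.32 and 1.68 rad and contact force between any of the fingers, the arm and cam_lever above 1 N), for 0.3 s.
At the end, for the whole second after the job is handed in: The lid lies at rest, right way up (within 0.1 rad), untouched, on the green mat within 45 mm of its centre; the robot is touching the lever (over 1 N) and holds it still within 0.18 rad of straight up (joint 1.32 to 1.68), the tray lifted by more than 37 mm (all of step 2 and all of step 3 and value of joint lift_tray above 0.037 m and not (velocity of joint cam_lever above 0.1 rad/s or velocity of joint cam_lever below -0.1 rad/s) and contact force between lid and cam_lever below 0.05 N); the arm keeps its last pose, push and grip.
It fails at once if the cam lever is turned before the lid is on the mat (value of joint cam_lever above 0.4 rad and horizontal distance between lid and mat above 0.06 m).
It fails at once if the lid is dropped (falls faster than 0.7 m/s out of the fingers) (linear speed of lid above 0.7 m/s and contact force between the fingers and lid below 0.05 N).
It fails at once if the lid is tipped by more than 0.7 rad (angle between lid's own z axis and vertical above 0.7 rad).
It fails at once if a bystander is moved by more than 30 mm (distance of any of spray_can, screw_jar, paint_tin, tape_roll, wrench, hammer, screwdriver from where it was at the start of the episode above 0.03 m).
It also fails if it takes over 64 s, if anything falls off the work surface, if the arm or the gripper's body presses on something with over 40 N, if the wrist force passes 120 N, or if a joint passes its speed limit or range.

ROBOT

A 7-joint arm with a two-finger parallel gripper is mounted at the origin on the work surface. World frame = base frame: x ahead of the robot, y to its left, z up, the work surface at z = 0. Lengths are in mm, angles in rad, forces in N, time in s.
With the tool pointing down it reaches from about 400 to 900 mm from the base axis. Payload 5.5 kg.
Tool frame: the origin (TCP) lies on the centre line of the jaws, within the pads' length; the fingertips stand 17 mm ahead of it and the grasp point (between the pads) lies 2 mm behind it; z points along the fingers, y is the line along which they close (so a half turn about z gives the same grasp; the last joint's range is limited). The gripper opens to 85 mm and grips with 20 to 120 N. Pads are 22 mm wide; open, the fingers measure 114 mm over their backs; the gripper's body (76 mm by 85 mm) begins 54 mm behind the grasp point. The pads swing forward as they close: fully open they stand 13 mm farther back than shut.
Start: joints at [1.539, 0.501, -0.427, 1.55, 0.221, 1.138, -0.21], TCP at [188.889, -621.949, 248.31] pointing down, gripper open.
Joint ranges: [-2.88, 2.88], [-0.31, 2.03], [-1.54, 1.56], [0.2, 2.42], [-1.41, 4.55], [0.19, 2.02], [-2.57, 2.57]. Speed limits (rad/s): [2.57, 2.57, 3.14, 3.14, 3.14, 3.14, 3.14].

INTERFACE

Orientations are given as a unit quaternion [w, x, y, z].
In Python, from cell import robot, imaging gives the robot as it stands. The module is installed in compiled form; this text tells all that it offers.
- The arm moves only by the shell command python3 -m pendant 'ROWS' [OPENING] [FORCE]. ROWS is JSON, a list of rows, each a list of 2 entries, a list of its own where there are three numbers: the shift along the tool's x, y, z scaled (see below), then the turn, a rotation vector about the tool's x, y, z scaled (see below). A call has 1 to 10 rows; each row is the pose to reach, as a shift and turn from the pose commanded when the call began, along the tool's axes at that moment, turning the shorter way round; what a row does not reach only later rows make up. The controller multiplies each number of a shift by 0.3 m and each number of a turn by 180 degrees. A row lasts 1/10 s, in which the tool goes at most 50 mm and 8.59 degrees, less where a joint would pass 70% of its speed; a pose out of reach is approached as far as the arm can. A call with a number of a shift or a turn outside -1 to 1 is refused whole. A call with a gripper value outside its range is refused whole. OPENING is the opening, from 0 (shut) to 1 (fully open), set as the call begins (- or left out, the last holds). The fingers move at their own pace and stop on an object; FORCE is the grip in N (left out, the last holds). Time passes only in rows, so rows that repeat a pose let the fingers close. It gives the time, the measured TCP pose, the force, the opening and the grip force at its end, in the units of the state.
- robot.observe(): the state, without advancing time (a new reading comes with each control period).
- imaging.snapshot(name): name is "scene" or "top" or "wrist"; returns the picture (420x560x3 uint8, red, green, blue); there is no depth.
- imaging.camera_info(name): a dict with "vertical_fov" (degrees; the focal length in pixels is half the picture's height over the tangent of half this angle, whatever the lens; pixels are square), "cx", "cy" (the principal point, pixels), "D" ([k1, k2, p1, p2, k3] as OpenCV has them; the pictures are not rectified), "R" (3x3) and "t" (3): a world point X has camera coordinates R X + t. Camera axes: x right, y down, z forward; pixel columns grow to the right and rows downward; lengths in mm; the calibration is good to about 2 mm. A picture is of the moment at which its call begins: read the wrist's pose just before it. camera_info takes no time and is no camera call; for the wrist camera it gives the pose at the moment of the call.
- robot.sign_off(): hands the job in; it is judged then, once.
The state is a dict: "t": time; "joints": joint angles; "qd": joint speeds; "tau": joint torques, N m; "eef_pos": TCP position; "ee_rot": TCP orientation; "force": force on the tool from outside, world axes, zero at the start; "wrist_torque": the same for the moment, N m; "finger_gap": finger opening in mm; "grasp_force": force on a finger pad.
Only numpy, scipy, OpenCV 4.12 (cv2) and the standard library are available. Lean on these libraries where they do the work, as an engineer would, in place of code of your own. Each camera call takes 0.05 s, during which the arm holds its last target. There are 200 camera calls.

## Working session

There is one attempt and no reset: what is moved stays moved. The work goes in short steps, Python scripts to look and compute and a shell command to move; the robot and the scene stay as the last step left them, time stands still between calls to the robot, and variables do not carry over. Pictures are saved under pics/ and viewed, at most 10 in all, crops included, and the job is handed in when it is done.

```bash
mkdir -p pics; cat > h.py <<'E'
import numpy as np, cv2
from cell import robot, imaging
def K(ci):
    f=210/np.tan(np.radians(ci["vertical_fov"])/2)
    return np.array([[f,0,ci["cx"]],[0,f,ci["cy"]],[0,0,1.]])
def ray(ci,px):
    p=cv2.undistortPoints(np.array([[px]],float),K(ci),np.array(ci["D"],float)).ravel()
    R=np.array(ci["R"]);t=np.array(ci["t"])
    return -R.T@t, R.T@np.array([p[0],p[1],1])
def atz(ci,px,z):
    o,d=ray(ci,px); return o+d*(z-o[2])/d[2]
def proj(ci,X):
    R=np.array(ci["R"]);return cv2.projectPoints(np.array(X,float).reshape(-1,1,3),cv2.Rodrigues(R)[0],np.array(ci["t"],float),K(ci),np.array(ci["D"],float))[0].reshape(-1,2)
def snap(n,f):
    im=imaging.snapshot(n); cv2.imwrite(f"pics/{f}.png",im[:,:,::-1]); return im
E
python3 - <<'E'
from h import *
for n in("scene","top"):
    snap(n,n+"0"); ci=imaging.camera_info(n); print(n,{k:np.round(v,3).tolist() for k,v in ci.items()})
s=robot.observe();print(s["eef_pos"],s["ee_rot"],s["finger_gap"],s["t"])
E
```

```text
scene {'vertical_fov': 57.018, 'cx': 281.473, 'cy': 215.183, 'D': [0.023, 0.0, 0.0, 0.0, 0.0], 'R': [[0.182, 0.983, -0.003], [0.538, -0.102, -0.837], [-0.823, 0.151, -0.548]], 't': [-57.101, -162.39, 1837.2]}
top {'vertical_fov': 54.594, 'cx': 278.895, 'cy': 213.095, 'D': [0.012, 0.0, 0.0, 0.0, 0.0], 'R': [[-0.019, -1.0, 0.005], [-0.99, 0.018, -0.14], [0.14, -0.008, -0.99]], 't': [-40.559, 598.242, 1280.155]}
[ 188.66580549 -621.40066729  247.34754457] [-8.61628603e-04  9.89150459e-01  1.46903436e-01 -8.56993740e-05] 85.63808715224738 0.1
```

View pics/scene0.png

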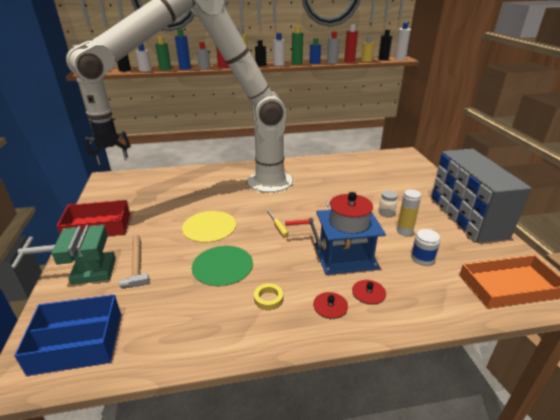

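View pics/top0.png

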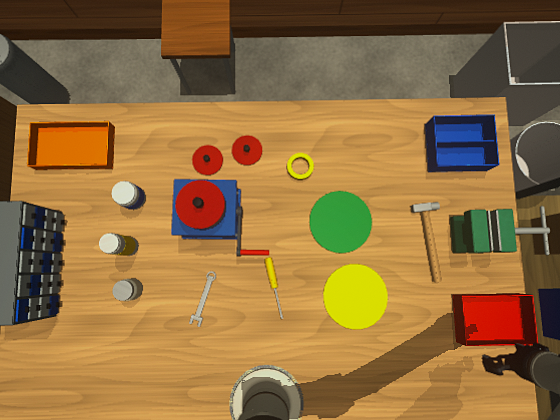

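The top view shows the lid at about (200,204), its knob at (198,203), the green mat at (341,222) and the red grip at roughly (241–268, 252). I'll fit these from colour blobs and enlarge the station area.

```bash
python3 - <<'E'
from h import *
im=cv2.imread("pics/top0.png");ci=imaging.camera_info("top")
hsv=cv2.cvtColor(im,cv2.COLOR_BGR2HSV)
def blobs(m,n):
    k,l,st,c=cv2.connectedComponentsWithStats(m)
    for i in range(1,k):
        if st[i,4]>60: print(n,st[i].tolist(),c[i].round(1))
red=cv2.inRange(hsv,(0,150,60),(6,255,255))|cv2.inRange(hsv,(174,150,60),(180,255,255))
blobs(red,"red"); g=cv2.inRange(hsv,(55,120,50),(80,255,255)); blobs(g,"green")
c=im[165:325,160:300]; cv2.imwrite("pics/c1.png",cv2.resize(c,None,fx=5,fy=5,interpolation=cv2.INTER_CUBIC)[:600+200])
cv2.imwrite("pics/c1.png",cv2.resize(im[170:290,160:310],None,fx=5,fy=5,interpolation=cv2.INTER_CUBIC))
E
```

```text
red [232, 136, 30, 29, 655] [246.7 149.9]
red [192, 145, 31, 30, 665] [207.3 159.8]
red [175, 180, 50, 49, 1798] [199.8 204.2]
red [240, 250, 29, 5, 145] [254. 252.]
red [453, 294, 86, 52, 3543] [496.  319.5]
green [310, 191, 62, 62, 2963] [340.2 221.6]
green [498, 209, 18, 43, 582] [507.  230.3]
green [471, 210, 19, 42, 629] [479.8 230.5]
```

View pics/c1.png

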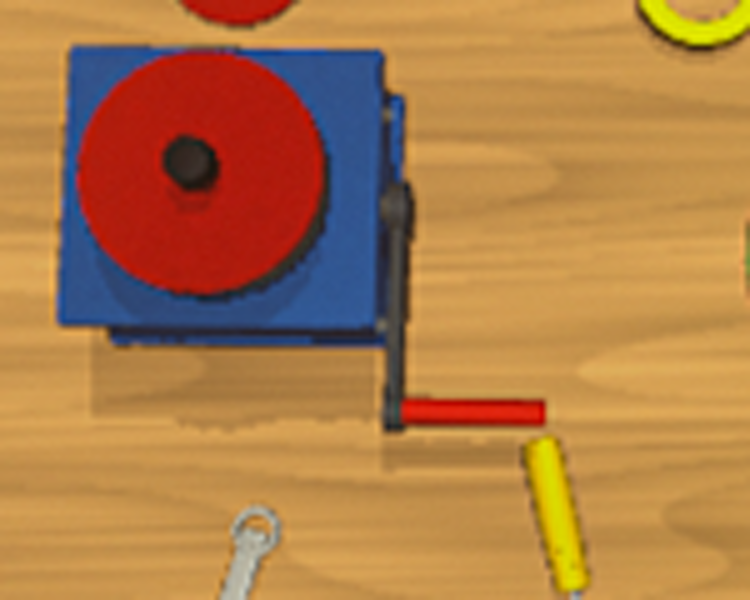

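The crop shows the blue top's corners at about (72,47), (384,50) and (58,325), the knob at (190,163), the red grip running from (400,411) to (545,412), and the yellow screwdriver handle starting at (545,437).

```bash
python3 - <<'E'
from h import *
ci=imaging.camera_info("top")
P=lambda x,y,z:atz(ci,(160+x/5,170+y/5),z)
a,b,c=P(72,47,150),P(384,50,150),P(58,325,150)
print("corners",a,b,c)
d=a-b;print("yaw from back edge(y axis)",np.arctan2(-d[0],d[1]), "yaw left edge",np.arctan2(*(a-c)[[1,0]]))
g1,g2=P(400,411,74),P(545,412,74);d=g1-g2;print("grip",g1,g2,np.linalg.norm(d),"yaw",np.arctan2(-d[0],d[1]))
lid=atz(ci,(199.8,204.2),214);print("lid",lid,"knob",P(190,160,256))
print("mat",atz(ci,(340.2,221.6),5))
print("sd",P(545,437,15),P(572,590,15))
sc=imaging.camera_info("scene");print("scene check knob,mat",proj(sc,[lid+[0,0,30],atz(ci,(340.2,221.6),5),(g1+g2)/2]))
for yaw in(-.05,0,.05):
    y=np.array([-np.sin(yaw),np.cos(yaw),0]);x=np.array([np.cos(yaw),np.sin(yaw),0])
    print(yaw, lid-148*y-129.7*x)
E
```

```text
corners [690.25735111 262.04242505 150.        ] [685.18885223  74.35630341 150.        ] [522.50136189 267.40675444 150.        ]
yaw from back edge(y axis) -0.026998625430993375 yaw left edge -0.03196608443634561
grip [471.6319819   72.62445432  74.        ] [469.32107932 -18.00396455  74.        ] 90.65787653499339 yaw -0.025493128613750818
lid [602.49591682 173.05565771 214.        ] knob [601.62285489 170.10135681 256.        ]
mat [ 570.37469734 -255.69005176    5.        ]
sd [455.70700174 -16.69448475  15.        ] [357.06041268 -32.64392792  15.        ]
scene check knob,mat [[351.06883461 196.42765409]
 [221.72262592 263.77404674]
 [296.53956212 222.34994209]]
-0.05 [465.561091    31.72291742 214.        ]
0 [472.79591682  25.05565771 214.        ]
0.05 [480.3549251   18.75832091 214.        ]
```

```bash
cat >> h.py <<'E'
from scipy.spatial.transform import Rotation as Ro
def go(*T,yaw=None,tilt=None):
    s=robot.observe();q=np.array(s["ee_rot"]);R=Ro.from_quat(q[[1,2,3,0]]);p=np.array(s["eef_pos"])
    print("t",round(s["t"],2),"p",p.round(1),"F",np.round(s["force"],1),"gap",round(s["finger_gap"],1),"grip",round(s["grasp_force"],1),"zaxis",R.as_matrix()[:,2].round(3),"phi",np.arctan2(R.as_matrix()[1,0],R.as_matrix()[0,0]).round(3))
    for t in T: print(t,"->",(R.inv().apply(np.array(t)-p)/300).round(3))
    if yaw is not None:
        W=np.array([[np.cos(yaw),np.sin(yaw),0],[np.sin(yaw),-np.cos(yaw),0],[0,0,-1]]).T
        print("turn",((R.inv()*Ro.from_matrix(W)).as_rotvec()/np.pi).round(4))
E
python3 -c "
from h import *
go([400,-400,340],[470,-280,340],yaw=1.54)"
```

```text
t 0.1 p [ 188.7 -621.4  247.3] F [ 0.3  0.  -0. ] gap 85.6 grip 0.0 zaxis [-0.     0.002 -1.   ] phi 0.295
[400, -400, 340] -> [ 0.889 -0.502 -0.308]
[470, -280, 340] -> [ 1.228 -0.817 -0.307]
turn [-0.0005 -0.0004 -0.3963]
```

```bash
python3 -m pendant '[[[0,0,-0.3],[0,0,0]],[[0,0,-0.3],[0,0,0]],[[0.889,-0.502,-0.308],[0,0,-0.396]],[[0.889,-0.502,-0.308],[0,0,-0.396]],[[0.889,-0.502,-0.308],[0,0,-0.396]],[[0.889,-0.502,-0.308],[0,0,-0.396]],[[0.889,-0.502,-0.308],[0,0,-0.396]],[[0.889,-0.502,-0.308],[0,0,-0.396]],[[0.889,-0.502,-0.308],[0,0,-0.396]],[[0.889,-0.502,-0.308],[0,0,-0.396]]]' 1
python3 -c "
from h import *
go([500,-150,340],[602,110,340],yaw=1.54)"
```

```text
t: 1.1
eef_pos: [402.5, -397.3, 340.8]
ee_rot: [0.0, 0.729, 0.684, 0.0]
force: [-0.7, -0.3, -0.6]
finger_gap: 85.6
grasp_force: 0.0
t 1.1 p [ 402.5 -397.3  340.8] F [-0.7 -0.3 -0.6] gap 85.6 grip 0.0 zaxis [ 0.  0. -1.] phi 1.507
[500, -150, 340] -> [0.843 0.272 0.003]
[602, 110, 340] -> [1.73  0.556 0.004]
turn [ 0.0001 -0.0001 -0.0105]
```

```bash
python3 -m pendant '[[[0.843,0.272,0],[0,0,-0.01]],[[0.843,0.272,0],[0,0,-0.01]],[[0.843,0.272,0],[0,0,-0.01]],[[0.843,0.272,0],[0,0,-0.01]],[[0.843,0.272,0],[0,0,-0.01]],[[0.843,0.272,0],[0,0,-0.01]],[[0.843,0.272,0],[0,0,-0.01]]]'
python3 -c "
from h import *
go([602,130,340],yaw=1.54)"
```

```text
t: 1.8
eef_pos: [501.7, -150.3, 340.8]
ee_rot: [-0.0, 0.72, 0.694, 0.0]
force: [0.4, 0.4, 0.4]
finger_gap: 85.7
grasp_force: 0.0
t 1.8 p [ 501.7 -150.3  340.8] F [0.4 0.4 0.4] gap 85.7 grip 0.0 zaxis [ 0.     0.001 -1.   ] phi 1.533
[602, 130, 340] -> [0.946 0.299 0.004]
turn [ 0.0001 -0.0003 -0.0022]
```

```bash
python3 -m pendant '[[[0.946,0.3,0],[0,0,0]],[[0.946,0.3,0],[0,0,0]],[[0.946,0.3,0],[0,0,0]],[[0.946,0.3,0],[0,0,0]],[[0.946,0.3,0],[0,0,0]],[[0.946,0.3,0],[0,0,0]],[[0.946,0.3,0],[0,0,0]],[[0.946,0.3,0],[0,0,0]],[[0.946,0.3,0],[0,0,0]]]'
python3 - <<'E'
from h import *
ci=imaging.camera_info("wrist"); im=snap("wrist","w1")
go([602,172,340])
print(proj(ci,[[602.5,172,256],[602.5,172,216]]))
import pickle;pickle.dump(ci,open("w1.pkl","wb"))
E
```

```text
t: 2.7
eef_pos: [603.7, 122.3, 340.0]
ee_rot: [0.0, 0.724, 0.69, -0.001]
force: [0.4, -1.0, 0.2]
finger_gap: 85.0
grasp_force: 0.0
t 2.75 p [603.7 121.9 340.2] F [-0.2 -0.7  0.2] gap 85.4 grip 0.0 zaxis [-0.001 -0.002 -1.   ] phi 1.522
[602, 172, 340] -> [ 0.167 -0.014  0.   ]
[[275.51116617 149.70774684]
 [276.17788819 145.76127187]]
```

View pics/w1.png

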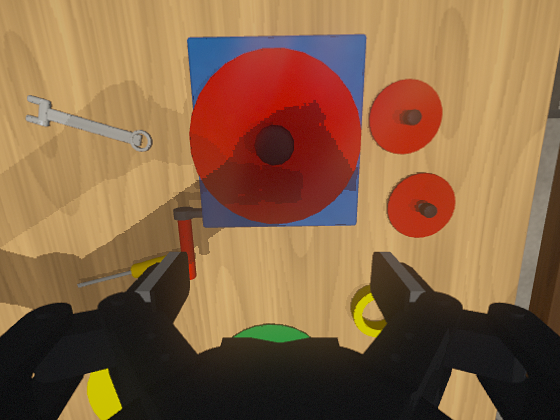

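The wrist view shows the knob top at (274,145) and the lid disc spanning 190–361 by 48–223.

```bash
python3 - <<'E'
from h import *
import pickle;ci=pickle.load(open("w1.pkl","rb"))
print("knob",atz(ci,(274,145),256),"edges",[atz(ci,p,216).round(1) for p in((190,135),(361,135),(275,48),(275,223))])
print("grip",atz(ci,(187,220),83),atz(ci,(191,278),83), "tips", proj(ci,[[602.5,172,216],[672.5,172,216],[602.5,242,216],[602.5,102,216]]))
E
```

```text
knob [601.63276361 175.20074123 256.        ] edges [array([533.8, 183.7, 216. ]), array([670.9, 177.2, 216. ]), array([605.2, 243.6, 216. ]), array([598.2, 106.3, 216. ])]
grip [477.61226457  72.21507512  83.        ] [472.46973963 -12.67435483  83.        ] tips [[276.17788819 145.76127187]
 [362.77405879 141.55951517]
 [271.49061325  50.61888229]
 [280.20093865 227.43524612]]
```

```bash
python3 -c "
from h import *
go([602,173.5,300],[602,173.5,242],yaw=1.54)"
```

```text
t 2.75 p [603.7 121.9 340.2] F [-0.2 -0.7  0.2] gap 85.4 grip 0.0 zaxis [-0.001 -0.002 -1.   ] phi 1.522
[602, 173.5, 300] -> [ 0.172 -0.014  0.134]
[602, 173.5, 242] -> [ 0.172 -0.014  0.327]
turn [-0.0002  0.0006 -0.0057]
```

```bash
python3 -m pendant '[[[0.172,-0.014,0.1],[0,0,-0.005]],[[0.172,-0.014,0.134],[0,0,-0.005]],[[0.172,-0.014,0.18],[0,0,-0.005]],[[0.172,-0.014,0.25],[0,0,-0.005]],[[0.172,-0.014,0.3],[0,0,-0.005]],[[0.172,-0.014,0.327],[0,0,-0.005]],[[0.172,-0.014,0.327],[0,0,-0.005]]]'
python3 -m pendant '[[[0,0,0],[0,0,0]],[[0,0,0],[0,0,0]],[[0,0,0],[0,0,0]],[[0,0,0],[0,0,0]],[[0,0,0],[0,0,0]],[[0,0,0],[0,0,0]],[[0,0,0],[0,0,0]],[[0,0,0],[0,0,0]]]' 0 50
python3 -c "
from h import *
go([602,173.5,242])"
```

```text
t: 3.45
eef_pos: [601.3, 175.1, 241.3]
ee_rot: [-0.0, 0.718, 0.696, -0.001]
force: [0.4, -0.7, 0.6]
finger_gap: 85.6
grasp_force: 0.0
t: 4.25
eef_pos: [602.0, 177.1, 243.4]
ee_rot: [0.0, 0.717, 0.697, 0.001]
force: [-0.9, 0.1, 4.7]
finger_gap: 27.1
grasp_force: 49.3
t 4.25 p [602.  177.1 243.4] F [-0.9  0.1  4.7] gap 27.1 grip 49.3 zaxis [ 0.001  0.    -1.   ] phi 1.542
[602, 173.5, 242] -> [-0.012  0.     0.005]
```

```bash
python3 -m pendant '[[[0,0,-0.02],[0,0,0]],[[0,0,-0.06],[0,0,0]],[[0,0,-0.1],[0,0,0]],[[0,0,-0.14],[0,0,0]],[[0,0,-0.18],[0,0,0]],[[0,0,-0.22],[0,0,0]],[[0,0,-0.25],[0,0,0]],[[0,0,-0.27],[0,0,0]],[[0,0,-0.27],[0,0,0]]]'
python3 - <<'E'
from h import *
snap("scene","s2"); snap("wrist","w2")
a=cv2.imread("pics/s2.png")[100:300,200:470];b=cv2.imread("pics/w2.png")
cv2.imwrite("pics/c2.png",np.hstack([cv2.resize(a,(405,300)),cv2.resize(b,(395,300))]))
go([585,40,324],[570,-256,324])
E
```

```text
t: 5.15
eef_pos: [601.9, 177.1, 324.7]
ee_rot: [0.0, 0.717, 0.697, 0.001]
force: [0.4, 0.0, -2.8]
finger_gap: 26.6
grasp_force: 49.3
t 5.25 p [601.4 176.7 323.3] F [-0.2  0.5 -2.7] gap 26.6 grip 49.3 zaxis [-0. -0. -1.] phi 1.542
[585, 40, 324] -> [-0.457 -0.041 -0.002]
[570, -256, 324] -> [-1.445 -0.063 -0.002]
```

View pics/c2.png

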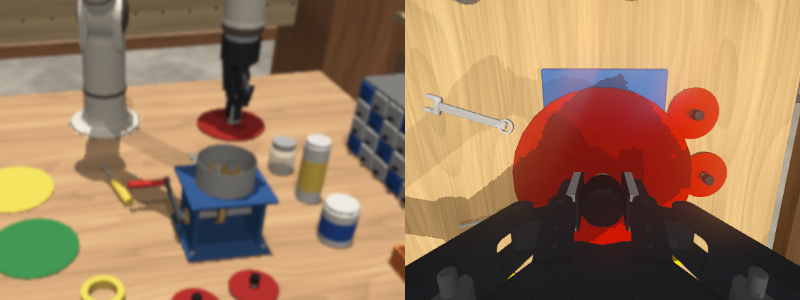

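The lid is clear of the pot, level and gripped by its knob. Next I carry it to the mat.

```bash
python3 -m pendant '[[[-0.03,0,0],[0,0,0]],[[-0.1,-0.004,0],[0,0,0]],[[-0.18,-0.008,0],[0,0,0]],[[-0.27,-0.012,0],[0,0,0]],[[-0.36,-0.016,0],[0,0,0]],[[-0.45,-0.02,0],[0,0,0]],[[-0.54,-0.024,0],[0,0,0]],[[-0.63,-0.028,0],[0,0,0]],[[-0.7,-0.03,0],[0,0,0]],[[-0.75,-0.032,0],[0,0,0]]]'
python3 -m pendant '[[[-0.05,-0.003,0],[0,0,0]],[[-0.12,-0.006,0],[0,0,0]],[[-0.2,-0.009,0],[0,0,0]],[[-0.28,-0.012,0],[0,0,0]],[[-0.36,-0.016,0],[0,0,0]],[[-0.44,-0.02,0],[0,0,0]],[[-0.53,-0.024,0],[0,0,0]],[[-0.6,-0.028,0],[0,0,0]],[[-0.66,-0.03,0],[0,0,0]],[[-0.69,-0.032,0],[0,0,0]]]'
python3 -m pendant '[[[0,0,0],[0,0,0]],[[0,0,0],[0,0,0]]]'
python3 -c "
from h import *
go([570,-256,120],[570,-256,44])"
```

```text
t: 6.25
eef_pos: [584.8, -50.8, 322.9]
ee_rot: [-0.0, 0.718, 0.696, -0.001]
force: [0.2, -0.3, -2.5]
finger_gap: 26.9
grasp_force: 49.4
t: 7.25
eef_pos: [569.5, -256.5, 323.3]
ee_rot: [-0.0, 0.718, 0.696, -0.0]
force: [-0.4, -0.1, -3.6]
finger_gap: 26.6
grasp_force: 49.4
t: 7.45
eef_pos: [570.1, -252.9, 323.6]
ee_rot: [-0.0, 0.717, 0.697, 0.0]
force: [-0.2, 0.6, -2.9]
finger_gap: 26.6
grasp_force: 49.4
t 7.45 p [ 570.1 -252.9  323.6] F [-0.2  0.6 -2.9] gap 26.6 grip 49.4 zaxis [ 0.     0.001 -1.   ] phi 1.543
[570, -256, 120] -> [-0.011 -0.     0.679]
[570, -256, 44] -> [-0.011 -0.     0.932]
```

```bash
python3 -m pendant '[[[-0.005,0,0.05],[0,0,0]],[[-0.01,0,0.14],[0,0,0]],[[-0.01,0,0.25],[0,0,0]],[[-0.01,0,0.37],[0,0,0]],[[-0.01,0,0.49],[0,0,0]],[[-0.01,0,0.61],[0,0,0]],[[-0.01,0,0.72],[0,0,0]],[[-0.01,0,0.82],[0,0,0]],[[-0.01,0,0.88],[0,0,0]],[[-0.01,0,0.9],[0,0,0]]]'
python3 -m pendant '[[[0,0,0.005],[0,0,0]],[[0,0,0.01],[0,0,0]],[[0,0,0.015],[0,0,0]],[[0,0,0.02],[0,0,0]],[[0,0,0.02],[0,0,0]],[[0,0,0.02],[0,0,0]]]'
python3 -m pendant '[[[0,0,0.003],[0,0,0]],[[0,0,0.006],[0,0,0]],[[0,0,0.008],[0,0,0]],[[0,0,0.01],[0,0,0]],[[0,0,0.01],[0,0,0]]]'
```

```text
t: 8.45
eef_pos: [568.3, -255.9, 51.0]
ee_rot: [-0.002, 0.717, 0.697, -0.0]
force: [1.0, 0.5, -2.6]
finger_gap: 26.7
grasp_force: 49.5
t: 9.05
eef_pos: [570.0, -257.6, 48.0]
ee_rot: [0.0, 0.717, 0.697, 0.0]
force: [0.2, -0.7, -2.5]
finger_gap: 26.5
grasp_force: 49.5
t: 9.55
eef_pos: [569.8, -257.4, 44.6]
ee_rot: [-0.0, 0.717, 0.697, 0.0]
force: [0.1, -0.1, -2.8]
finger_gap: 26.6
grasp_force: 49.4
```

Still hanging, so I creep down until there is contact.

```bash
python3 -m pendant '[[[0,0,0.003],[0,0,0]],[[0,0,0.005],[0,0,0]],[[0,0,0.005],[0,0,0]],[[0,0,0.005],[0,0,0]]]'
```

```text
t: 9.95
eef_pos: [569.8, -257.4, 44.4]
ee_rot: [0.0, 0.717, 0.697, -0.0]
force: [-4.8, 1.2, 7.6]
finger_gap: 26.7
grasp_force: 50.5
```

Contact. I'll release, then raise the tool straight up.

```bash
python3 -m pendant '[[[0,0,-0.002],[0,0,0]],[[0,0,-0.002],[0,0,0]],[[0,0,-0.002],[0,0,0]],[[0,0,-0.002],[0,0,0]],[[0,0,-0.002],[0,0,0]],[[0,0,-0.002],[0,0,0]],[[0,0,-0.002],[0,0,0]],[[0,0,-0.002],[0,0,0]]]' 1
python3 -m pendant '[[[0,0,-0.02],[0,0,0]],[[0,0,-0.08],[0,0,0]],[[0,0,-0.16],[0,0,0]],[[0,0,-0.3],[0,0,0]],[[0,0,-0.45],[0,0,0]],[[0,0,-0.58],[0,0,0]],[[0,0,-0.58],[0,0,0]],[[0,0,-0.58],[0,0,0]]]'
python3 - <<'E'
from h import *
a=snap("top","t3")[140:340,150:410,::-1]; ci=imaging.camera_info("wrist");b=snap("wrist","w3")[:,:,::-1]
cv2.imwrite("pics/c3.png",np.hstack([cv2.resize(a,(390,300)),cv2.resize(b,(400,300))]))
go([440,-60,200],[470.5,20,200],[470.5,20,76],yaw=1.543)
E
```

```text
t: 10.75
eef_pos: [569.8, -257.4, 43.7]
ee_rot: [-0.0, 0.717, 0.697, 0.0]
force: [-0.0, -0.9, 0.6]
finger_gap: 85.2
grasp_force: 0.0
t: 11.55
eef_pos: [570.6, -257.6, 220.3]
ee_rot: [0.002, 0.717, 0.697, 0.0]
force: [0.7, 0.6, -0.3]
finger_gap: 85.4
grasp_force: 0.0
t 11.65 p [ 569.  -257.4  217.4] F [-0.6 -0.2 -1.2] gap 85.6 grip 0.0 zaxis [-0.001 -0.    -1.   ] phi 1.542
[440, -60, 200] -> [ 0.645 -0.449  0.058]
[470.5, 20, 200] -> [ 0.915 -0.355  0.058]
[470.5, 20, 76] -> [ 0.915 -0.354  0.472]
turn [-0.0004  0.     -0.0003]
```

View pics/c3.png

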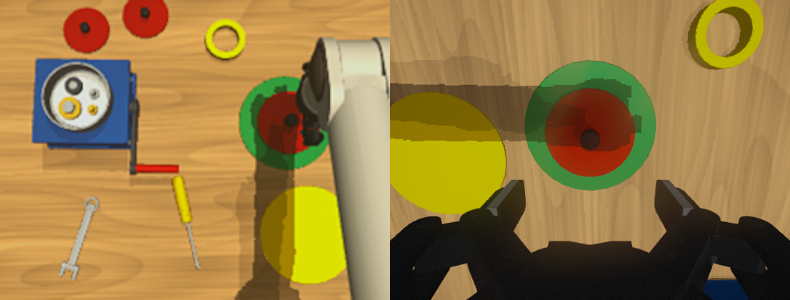

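The lid is flat and centred on the green mat, and released. Next I move over to the lever grip.

```bash
python3 -m pendant '[[[0.915,-0.35,0.06],[0,0,0]],[[0.915,-0.35,0.06],[0,0,0]],[[0.915,-0.35,0.06],[0,0,0]],[[0.915,-0.35,0.06],[0,0,0]],[[0.915,-0.35,0.06],[0,0,0]],[[0.915,-0.35,0.06],[0,0,0]],[[0.915,-0.35,0.06],[0,0,0]],[[0.915,-0.35,0.06],[0,0,0]],[[0.915,-0.35,0.06],[0,0,0]]]'
python3 - <<'E'
from h import *
ci=imaging.camera_info("wrist");b=snap("wrist","w4")
go([471,20,73],yaw=1.543)
hsv=cv2.cvtColor(b,cv2.COLOR_RGB2HSV);m=cv2.inRange(hsv,(0,150,40),(6,255,255))|cv2.inRange(hsv,(174,150,40),(180,255,255))
k,l,st,c=cv2.connectedComponentsWithStats(m)
for i in range(1,k):
    if st[i,4]>200: print(st[i],c[i],atz(ci,c[i],80))
E
```

```text
t: 12.55
eef_pos: [472.6, 18.9, 199.1]
ee_rot: [-0.0, 0.718, 0.696, -0.0]
force: [0.4, -0.5, 0.4]
finger_gap: 85.5
grasp_force: 0.0
t 12.6 p [472.9  18.6 199.2] F [ 0.6  0.2 -0.3] gap 85.2 grip 0.0 zaxis [-0.001  0.    -1.   ] phi 1.54
[471, 20, 73] -> [ 0.004 -0.006  0.421]
turn [-0.0003 -0.     -0.0011]
[266 140  21  59 819] [276.37240537 163.02442002] [470.3313799   55.53236537  80.        ]
```

```bash
python3 -m pendant '[[[0.004,-0.006,0.1],[0,0,0]],[[0.004,-0.006,0.22],[0,0,0]],[[0.004,-0.006,0.32],[0,0,0]],[[0.004,-0.006,0.38],[0,0,0]],[[0.004,-0.006,0.42],[0,0,0]],[[0.004,-0.006,0.42],[0,0,0]]]'
python3 -m pendant '[[[0,0,0],[0,0,0]],[[0,0,0],[0,0,0]],[[0,0,0],[0,0,0]],[[0,0,0],[0,0,0]],[[0,0,0],[0,0,0]],[[0,0,0],[0,0,0]],[[0,0,0],[0,0,0]],[[0,0,0],[0,0,0]]]' 0 30
python3 - <<'E'
from h import *
s=robot.observe();p=np.array(s["eef_pos"]);gz=p[2]+2
ex=np.array([np.cos(-.028),np.sin(-.028),0])
a0=.07
T=[]
for th in np.linspace(0,1.5,16)[1:]:
    a=a0+th; d=130*(np.cos(a0)-np.cos(a))*ex+[0,0,130*(np.sin(a)-np.sin(a0))]
    T.append((p+d).round(1))
go(*T)
E
```

```text
t: 13.2
eef_pos: [470.2, 20.4, 72.2]
ee_rot: [-0.001, 0.718, 0.696, -0.001]
force: [0.4, -0.5, -0.6]
finger_gap: 85.2
grasp_force: 0.0
t: 14.0
eef_pos: [469.7, 21.1, 73.8]
ee_rot: [-0.0, 0.717, 0.697, -0.001]
force: [-4.5, 0.1, 5.2]
finger_gap: 16.8
grasp_force: 30.6
t 14.0 p [469.7  21.1  73.8] F [-4.5  0.1  5.2] gap 16.8 grip 30.6 zaxis [-0.002 -0.001 -1.   ] phi 1.542
[471.2  21.1  86.7] -> [ 0.     0.005 -0.043]
[474.1  21.   99.4] -> [ 0.     0.015 -0.085]
[478.2  20.9 111.7] -> [ 0.     0.028 -0.126]
[483.5  20.7 123.6] -> [-0.     0.046 -0.166]
[489.9  20.5 134.8] -> [-0.     0.067 -0.204]
[497.5  20.3 145.4] -> [-0.     0.092 -0.239]
[506.   20.1 155.2] -> [-0.     0.12  -0.272]
[515.5  19.8 164. ] -> [-0.     0.152 -0.301]
[525.9  19.5 171.9] -> [-0.     0.187 -0.327]
[536.9  19.2 178.7] -> [-0.     0.223 -0.35 ]
[548.6  18.9 184.4] -> [-0.     0.262 -0.369]
[560.8  18.5 188.8] -> [-0.     0.303 -0.384]
[573.4  18.2 192.1] -> [-0.     0.345 -0.395]
[586.2  17.8 194. ] -> [-0.     0.388 -0.402]
[599.2  17.5 194.7] -> [ 0.     0.431 -0.404]
```

```bash
python3 -m pendant '[[[0,0.002,-0.021],[0,0,0]],[[0,0.005,-0.043],[0,0,0]],[[0,0.01,-0.064],[0,0,0]],[[0,0.015,-0.085],[0,0,0]],[[0,0.021,-0.106],[0,0,0]],[[0,0.028,-0.126],[0,0,0]],[[0,0.037,-0.146],[0,0,0]],[[0,0.046,-0.166],[0,0,0]],[[0,0.056,-0.185],[0,0,0]],[[0,0.067,-0.204],[0,0,0]]]'
python3 -c "
from h import *
go([599.2,17.5,194.7])"
```

```text
t: 15.0
eef_pos: [486.8, 20.6, 134.3]
ee_rot: [-0.002, 0.717, 0.697, -0.003]
force: [-11.5, 0.2, 0.1]
finger_gap: 16.8
grasp_force: 29.2
t 15.0 p [486.8  20.6 134.3] F [-11.5   0.2   0.1] gap 16.8 grip 29.2 zaxis [-0.008 -0.001 -1.   ] phi 1.542
[599.2, 17.5, 194.7] -> [ 0.     0.373 -0.205]
```

```bash
python3 -m pendant '[[[0,0.012,-0.018],[0,0,0]],[[0,0.025,-0.035],[0,0,0]],[[0,0.039,-0.052],[0,0,0]],[[0,0.053,-0.068],[0,0,0]],[[0,0.069,-0.083],[0,0,0]],[[0,0.085,-0.097],[0,0,0]],[[0,0.102,-0.11],[0,0,0]],[[0,0.12,-0.123],[0,0,0]],[[0,0.138,-0.135],[0,0,0]],[[0,0.156,-0.146],[0,0,0]]]'
python3 -m pendant '[[[0,0.02,-0.01],[0,0,0]],[[0,0.039,-0.019],[0,0,0]],[[0,0.059,-0.027],[0,0,0]],[[0,0.08,-0.034],[0,0,0]],[[0,0.101,-0.04],[0,0,0]],[[0,0.122,-0.045],[0,0,0]],[[0,0.143,-0.049],[0,0,0]],[[0,0.165,-0.052],[0,0,0]],[[0,0.187,-0.054],[0,0,0]],[[0,0.208,-0.054],[0,0,0]]]'
python3 -m pendant '[[[0,0,0],[0,0,0]],[[0,0,0],[0,0,0]],[[0,0,0],[0,0,0]]]'
python3 - <<'E'
from h import *
a=snap("scene","s5")[110:290,230:430,::-1];b=snap("wrist","w5")[:,:,::-1]
cv2.imwrite("pics/c5.png",np.hstack([cv2.resize(a,(400,360),interpolation=2),cv2.resize(b,(400,360))]))
go([600,17.5,194])
E
```

```text
t: 16.0
eef_pos: [531.2, 19.1, 180.2]
ee_rot: [-0.003, 0.717, 0.697, -0.007]
force: [-23.3, -2.1, 28.8]
finger_gap: 16.5
grasp_force: 31.7
t: 17.0
eef_pos: [600.3, 17.1, 196.4]
ee_rot: [0.0, 0.717, 0.697, -0.0]
force: [-4.8, -0.1, 2.9]
finger_gap: 16.7
grasp_force: 31.9
t: 17.3
eef_pos: [600.6, 17.1, 196.3]
ee_rot: [0.001, 0.717, 0.697, 0.0]
force: [-4.4, -0.4, 5.6]
finger_gap: 16.7
grasp_force: 32.2
t 17.4 p [600.6  17.1 196.3] F [-4.2 -1.4  4.9] gap 16.8 grip 32.2 zaxis [ 0.001 -0.001 -1.   ] phi 1.542
[600, 17.5, 194] -> [ 0.001 -0.002  0.008]
```

View pics/c5.png

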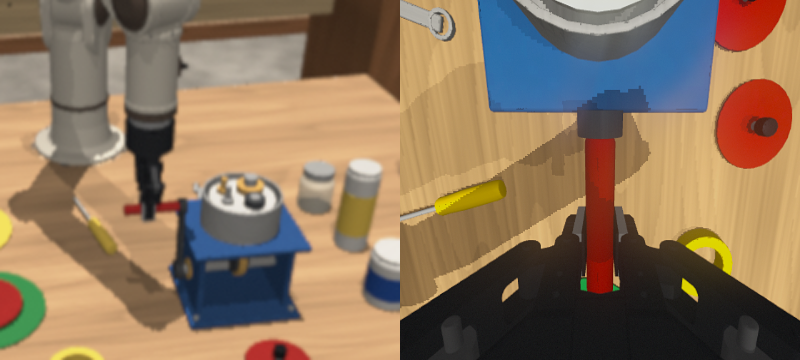

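The lever stands straight up in the fingers and the tray is lifted. The grip moved 131 mm in x against 129.7 mm expected, which puts the lever at about 1.51 rad. Handing in.

```bash
python3 -c "
from cell import robot
print(robot.sign_off())"
```

```text
the job is handed in; nothing more can be done
None
```

The job is handed in, with no verdict returned: the lid lies released and flat on the green mat, and the gripper still holds the lever straight up (about 1.51 rad, worked out from the tool's travel) with the tray lifted.

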